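# Find the sleeve that bites at the red flag of the sizing gauge

## Robot

A 6-joint arm with a two-finger parallel gripper is mounted at the origin on the work surface. World frame = base frame: x ahead of the robot, y to its left, z up, the work surface at z = 0. Lengths are in m, angles in rad, forces in N, time in s.
With the tool pointing down it reaches from about 0.25 to 0.775 m from the base axis. Payload 4 kg.
Tool frame: the origin (TCP) lies between the finger pads; the fingertips stand 22 mm ahead of it and the grasp point (between the pads) lies 3 mm ahead of it; z points along the fingers, y is the line along which they close (so a half turn about z gives the same grasp; the last joint's range is limited). The gripper opens to 85 mm and grips with 20 to 120 N. Pads are 22 mm wide; open, the fingers measure 114 mm over their backs; the gripper's body (76 mm by 85 mm) begins 54 mm behind the grasp point. The pads swing forward as they close: fully open they stand 13 mm farther back than shut.
Start: joints at [1, 0.087, 1.371, -0, 1.684, -0.103], TCP at [0.248, 0.491, 0.253] pointing down, gripper open.
Joint ranges: [-3.1, 3.1], [-0.76, 2.03], [0.27, 2.55], [-1.08, 4.22], [0.17, 2.65], [-2.57, 2.57]. Speed limits (rad/s): [2.79, 2.79, 3.14, 3.14, 3.14, 3.14].

## Interface

Orientations are given as a rotation vector (axis times angle).
In Python, from rig import env gives the robot as it stands.
- The arm moves only by the tool carry_out, never from a script. Its arguments are lists of equal length, an entry for each row: "xyz": the shift along the tool's x, y, z in mm, a list of three; "roll": the turn about the tool's z in rad; "jaw": the closure, from 0 (fully open) to 1 (shut). A call has 1 to 8 rows; each row shifts and turns the commanded pose from where the row before left it, along the tool's axes as they then stand; what a row does not reach is not made up. A row lasts 1/12 s, in which the tool goes at most 41.7 mm and 7.16 degrees, less where a joint would pass 70% of its speed; a pose out of reach is approached as far as the arm can. A call is refused whole if a number of a shift passes 41.7 or a number of a turn 0.125, either way. A call with a gripper value outside its range is refused whole. The fingers move at their own pace and stop on an object; "newtons" is the grip in N (left out, the last holds). Time passes only in rows, so rows that do not move let the fingers close. It gives the time, the measured TCP pose, the force, the opening and the grip force at its end, in the units of the state.
- env.state(): the state, without advancing time (a new reading comes with each control period).
- env.get_image(name): name is "side" or "top"; returns the picture (420x560x3 uint8, blue, green, red); there is no depth.
- env.camera_model(name): a dict with "camera_matrix" (3x3 intrinsics, pixels), "position" and "orientation" of the camera in the world. Camera axes: x right, y up, looking along -z (the intrinsics and any distortion apply to the point x, -y, -z); pixel columns grow to the right and rows downward; lengths in m; the calibration is good to about 2 mm. A picture is of the moment at which its call begins. camera_model takes no time and is no camera call.
- env.close_job(): hands the job in; it is judged then, once.
The state is a dict: "t": time; "joints": joint angles; "joint_vel": joint speeds; "joint_torque": joint torques, N m; "ee_pos": TCP position; "tcp_rot": TCP orientation; "wrist_force": force on the tool from outside, world axes, zero at the start; "wrist_torque": the same for the moment, N m; "opening": opening from 0.0 (shut) to 1.0 (fully open); "grasp_force": force on a finger pad.
Only numpy, scipy, OpenCV 4.12 (cv2) and the standard library are available. Lean on these libraries where they do the work, as an engineer would, in place of code of your own. Each camera call takes 0.05 s, during which the arm holds its last target. There are 200 camera calls.

## Task

Clear the wooden offcut from in front of the sizing gauge into the blue scrap bin, and find which of the three look-alike brass sleeves is the size marked by the red flag on the tapered gauge. Slide that one along the table, without lifting it, up the throat until it bites between both jaws next to the flag, and leave it there. The other two sleeves must end up standing on the table clear of the gauge; do not force the gauge (under 60 N on a jaw) or disturb the yellow bottle.

Things in the scene. Friction and masses are not known exactly. Their poses are not given: they have to be found in the camera images.
- sleeve_a: one of three look-alike plugged brass sleeves standing upright: plain cylinder 60 mm high with a black plug (34 mm across, 4 mm high) on top, about 0.4 kg. Outside diameter 44, 50 or 56 mm, each size once; which letter has which size is not told: feel or see it. Origin: centre of its underside, z up its axis
- sleeve_b: one of three look-alike plugged brass sleeves standing upright: plain cylinder 60 mm high with a black plug (34 mm across, 4 mm high) on top, about 0.4 kg. Outside diameter 44, 50 or 56 mm, each size once; which letter has which size is not told: feel or see it. Origin: centre of its underside, z up its axis
- sleeve_c: one of three look-alike plugged brass sleeves standing upright: plain cylinder 60 mm high with a black plug (34 mm across, 4 mm high) on top, about 0.4 kg. Outside diameter 44, 50 or 56 mm, each size once; which letter has which size is not told: feel or see it. Origin: centre of its underside, z up its axis
- gauge: tapered sizing gauge fixed to the table: two steel jaws on a blue base (190 mm wide, 10 mm high beside the jaws, 40 mm high cross bar at the closed end), bare table in the throat. Origin: on the table, on the throat's centre line at the middle station; +x runs into the throat (narrowing), z up. A 56 mm sleeve bites with its axis at x = -40 mm, a 50 mm one at 0, a 44 mm one at +40 mm
- jaw_left: steel jaw, 40 mm high, on the +y side of the throat, part of the gauge (same origin and axes). Straight faces from gauge x = -85 mm (gap between jaws 63 mm) to +66 mm (gap 40 mm), each sloping 0.075 mm per mm; a flared mouth widens from 63 mm to about 105 mm at x = -114 mm
- jaw_right: steel jaw on the -y side of the throat, mirror of the left one, part of the gauge (same origin and axes)
- flag: red tab, 16 mm wide and 36 mm high, beside the left jaw at one of the three stations (gauge x = -40, 0 or +40 mm; two grey tabs stand at the others). Its origin lies on the centre line of the throat at its station, on the table; axes as the gauge's. The red block itself stands 60 to 90 mm from the origin along +y
- offcut: loose wooden block 75 x 34 x 34 mm lying on the table in front of the gauge's mouth; origin: centre of its underside, x along its length
- scrap: blue open scrap bin fixed on the table, outside 170 (x) x 150 (y) x 70 mm high, walls 5 mm; origin: centre of its underside
- bottle: yellow bottle, 60 mm across, 150 mm high, a bystander; origin: centre of its underside

How it is judged:
On the way:
1. a sleeve stands upright in the throat within 16 mm of the red flag's station (along the throat) and is pushed so that it presses on both jaws at once with at least 1 N each, for 0.2 s (((x of sleeve_a in the frame of flag between -0.016 and 0.016 m and y of sleeve_a in the frame of gauge between -0.01 and 0.01 m and height (world z) of sleeve_a below 0.006 m and angle between sleeve_a's own z axis and vertical below 0.1 rad and contact force between sleeve_a and jaw_left above 1 N and contact force between sleeve_a and jaw_right above 1 N) or (x of sleeve_b in the frame of flag between -0.016 and 0.016 m and y of sleeve_b in the frame of gauge between -0.01 and 0.01 m and height (world z) of sleeve_b below 0.006 m and angle between sleeve_b's own z axis and vertical below 0.1 rad and contact force between sleeve_b and jaw_left above 1 N and contact force between sleeve_b and jaw_right above 1 N) or (x of sleeve_c in the frame of flag between -0.016 and 0.016 m and y of sleeve_c in the frame of gauge between -0.01 and 0.01 m and height (world z) of sleeve_c below 0.006 m and angle between sleeve_c's own z axis and vertical below 0.1 rad and contact force between sleeve_c and jaw_left above 1 N and contact force between sleeve_c and jaw_right above 1 N))), for 0.2 s.
At the end, for the whole second after the job is handed in: The biting sleeve stands upright on the table in the throat, axis within 16 mm of the flag station along it and 10 mm of the centre line; the other two stand upright on the table, axes over 150 mm from the gauge origin; the offcut lies in the scrap bin; all at rest (((x of sleeve_a in the frame of flag between -0.016 and 0.016 m and y of sleeve_a in the frame of gauge between -0.01 and 0.01 m and height (world z) of each of sleeve_a, sleeve_b, sleeve_c below 0.006 m and angle between each of sleeve_a, sleeve_b, sleeve_c's own z axis and vertical below 0.1 rad and linear speed of each of sleeve_a, sleeve_b, sleeve_c below 0.01 m/s and horizontal distance between each of sleeve_b, sleeve_c and gauge above 0.15 m) or (x of sleeve_b in the frame of flag between -0.016 and 0.016 m and y of sleeve_b in the frame of gauge between -0.01 and 0.01 m and height (world z) of each of sleeve_b, sleeve_a, sleeve_c below 0.006 m and angle between each of sleeve_b, sleeve_a, sleeve_c's own z axis and vertical below 0.1 rad and linear speed of each of sleeve_b, sleeve_a, sleeve_c below 0.01 m/s and horizontal distance between each of sleeve_a, sleeve_c and gauge above 0.15 m) or (x of sleeve_c in the frame of flag between -0.016 and 0.016 m and y of sleeve_c in the frame of gauge between -0.01 and 0.01 m and height (world z) of each of sleeve_c, sleeve_a, sleeve_b below 0.006 m and angle between each of sleeve_c, sleeve_a, sleeve_b's own z axis and vertical below 0.1 rad and linear speed of each of sleeve_c, sleeve_a, sleeve_b below 0.01 m/s and horizontal distance between each of sleeve_a, sleeve_b and gauge above 0.15 m)) and x of offcut in the frame of scrap between -0.085 and 0.085 m and y of offcut in the frame of scrap between -0.075 and 0.075 m and height (world z) of offcut below 0.06 m and linear speed of offcut below 0.01 m/s); the robot touches nothing.
It fails at once if a sleeve is lifted more than 20 mm off the table (height (world z) of any of sleeve_a, sleeve_b, sleeve_c above 0.02 m).
It fails at once if a sleeve is tipped over (more than 0.5 rad) (angle between any of sleeve_a, sleeve_b, sleeve_c's own z axis and vertical above 0.5 rad).
It fails at once if a jaw of the gauge is forced with more than 60 N (contact force between any of jaw_left, jaw_right and anything else above 60 N).
It fails at once if the bottle is moved by more than 30 mm (distance of bottle from where it was at the start of the episode above 0.03 m).
It also fails if it takes over 72 s, if anything falls off the work surface, if the arm or the gripper's body presses on something with over 40 N, if the wrist force passes 120 N, or if a joint passes its speed limit or range.

## Working session

There is one attempt and no reset: what is moved stays moved. The work goes in short steps, Python scripts to look and compute and a tool call to move; the robot and the scene stay as the last step left them, time stands still between calls to the robot, and variables do not carry over. Pictures are saved under pics/ and viewed, at most 10 in all, crops included, and the job is handed in when it is done.

Besides the shell and the picture viewer there is one more tool, called as name([rows], argument=value, ...), one row to a line, values as JSON. carry_out: Moves the arm, as the interface text tells. Its arguments: {"type":"object","properties":{"xyz":{"type":"array","items":{"type":"array","items":{"type":"number"}}},"roll":{"type":"array","items":{"type":"number"}},"jaw":{"type":"array","items":{"type":"number"}},"newtons":{"type":"number"}},"required":["xyz","roll","jaw"]}

```bash
mkdir -p pics
cat > h.py <<'E'
import numpy as np, cv2
from rig import env
from scipy.spatial.transform import Rotation as R
def ray(cam,u,v):
    m=env.camera_model(cam);K=np.array(m["camera_matrix"])
    d=np.linalg.inv(K)@[u,v,1.]; d=np.array([d[0],-d[1],-d[2]])
    o=np.array(m["orientation"]);M=R.from_rotvec(o).as_matrix() if o.size==3 else o.reshape(3,3)
    return np.array(m["position"]),M@d
def onz(cam,u,v,z):
    p,d=ray(cam,u,v); return p+d*(z-p[2])/d[2]
def proj(cam,P):
    m=env.camera_model(cam);K=np.array(m["camera_matrix"])
    o=np.array(m["orientation"]);M=R.from_rotvec(o).as_matrix() if o.size==3 else o.reshape(3,3)
    c=M.T@(np.array(P)-np.array(m["position"])); q=K@np.array([c[0],-c[1],-c[2]]); return q[:2]/q[2]
def tri(u1,u2):
    p,d=ray("top",*u1);q,e=ray("side",*u2)
    s=np.linalg.lstsq(np.c_[d,-e],q-p,rcond=None)[0]
    a,b=p+s[0]*d,q+s[1]*e; return (a+b)/2,np.linalg.norm(a-b)
E
python3 - <<'E'
from h import *
for n in("top","side"):
    print(n,env.camera_model(n)); cv2.imwrite(f"pics/{n}0.png",env.get_image(n))
print(env.state())
E
```

```text
top {'camera_matrix': array([[521.71387958,   0.        , 279.39908082],
       [  0.        , 521.71387958, 197.10062309],
       [  0.        ,   0.        ,   1.        ]]), 'position': array([0.35684811, 0.01060792, 1.53628071]), 'orientation': array([ 0.06018915, -0.05706617, -1.59434659])}
side {'camera_matrix': array([[388.97566873,   0.        , 281.23916021],
       [  0.        , 388.97566873, 212.0036157 ],
       [  0.        ,   0.        ,   1.        ]]), 'position': array([ 0.35743367, -0.6230792 ,  0.80925346]), 'orientation': array([ 0.6987368 , -0.05886927, -0.17191798])}
{'t': 0.1, 'joints': array([ 9.99895010e-01,  8.78796415e-02,  1.37210740e+00, -1.08783301e-07,
        1.68358058e+00, -1.03101314e-01]), 'joint_vel': array([-0.00268213, -0.00154332, -0.00505248, -0.00010396, -0.00296151,
       -0.00048123]), 'joint_torque': array([ 2.01004412e-03, -3.53017581e+01, -3.14218426e+01, -1.40834895e-04,
        7.93866639e-03, -9.47388301e-07]), 'ee_pos': array([0.24779649, 0.49057005, 0.25225475]), 'tcp_rot': array([-7.27984977e-01, -3.05541022e+00,  2.92721477e-03]), 'wrist_force': array([-0.51456605,  0.36917366, -0.6851432 ]), 'wrist_torque': array([-0.08461501,  0.02909813,  0.01325832]), 'grasp_force': 0.0, 'opening': 0.9975226647787336}
```

View pics/top0.png

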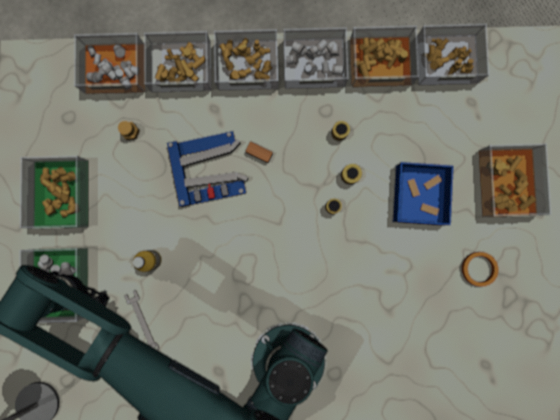

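View pics/side0.png

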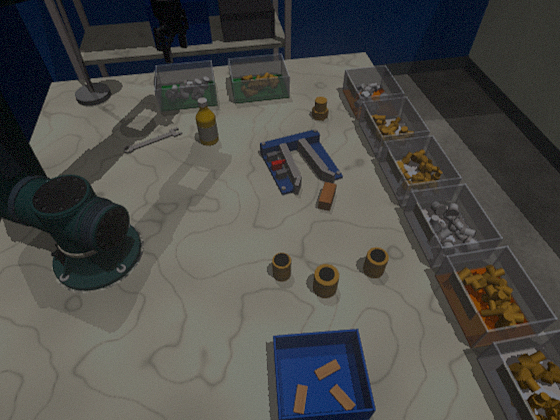

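The top view shows the gauge at (205,170) with its mouth to the right, the offcut at (258,152), and sleeves at (341,131), (352,175) and (333,207). The bin is at (422,193) and the bottle at (146,261). The red flag is about (210,192). In the side view the sleeves are at (282,265), (326,280) and (375,262).

Run:
```python
from h import *
t=cv2.imread("pics/top0.png");s=cv2.imread("pics/side0.png")
for k in (2,):
    a=cv2.resize(t[110:220,160:370],None,fx=3.8,fy=3.8,interpolation=cv2.INTER_CUBIC); cv2.imwrite("pics/topc.png",a[:600,:800])
    b=cv2.resize(s[120:300,255:400],None,fx=3.3,fy=3.3,interpolation=cv2.INTER_CUBIC); cv2.imwrite("pics/sidec.png",b[:600,:800])
def blobs(im,lo,hi,box,name,mn=8):
    h=cv2.cvtColor(im,cv2.COLOR_BGR2HSV); m=cv2.inRange(h,lo,hi)
    M=np.zeros_like(m);x0,y0,x1,y1=box;M[y0:y1,x0:x1]=m[y0:y1,x0:x1]
    n,l,st,c=cv2.connectedComponentsWithStats(M)
    for i in range(1,n):
        if st[i,4]>=mn: print(name,st[i],c[i].round(2))
blobs(t,(15,80,40),(35,255,255),(310,110,375,225),"T brass")
blobs(s,(12,80,40),(35,255,255),(260,230,400,310),"S brass")
blobs(t,(0,0,0),(180,255,50),(310,110,375,225),"T plug")
blobs(s,(0,0,0),(180,255,50),(260,230,400,310),"S plug")
for lo,hi in(((0,120,60),(6,255,255)),((172,120,60),(180,255,255))):
    blobs(t,lo,hi,(160,120,300,220),"T red",4); blobs(s,lo,hi,(250,130,350,215),"S red",4)
blobs(t,(5,70,60),(18,255,255),(240,135,290,170),"T offcut"); blobs(s,(5,70,60),(18,255,255),(305,175,345,215),"S offcut")
blobs(t,(100,120,30),(130,255,255),(380,150,470,235),"T bin",100)
blobs(t,(100,120,30),(130,255,255),(150,120,260,220),"T gauge",100)
```

```text
T brass [332 121  18  19 193] [340.1  130.19]
T brass [341 164  21  20 252] [350.88 173.85]
T brass [326 199  16  15 116] [332.97 206.2 ]
S brass [363 247  26  31 390] [375.46 263.73]
S brass [272 253  19  28 268] [281.77 268.86]
S brass [313 264  26  34 485] [325.81 281.17]
T plug [337 124   9  10  74] [341.01 128.61]
T plug [332 133  11   8  26] [335.96 137.62]
T plug [348 168   9  10  74] [352.05 172.73]
T plug [341 174   7  10  12] [343.   178.83]
T plug [329 201  10  10  76] [333.79 205.41]
S plug [370 249  15  13 140] [377.39 255.04]
S plug [274 254  15  12 140] [280.93 259.38]
S plug [363 257  11  19  88] [367.24 266.61]
S plug [272 265   9  16  43] [275.3  272.98]
S plug [319 268  15  13 157] [326.15 273.68]
S plug [313 278  14  19 107] [317.88 288.27]
S plug [327 291   8   6  10] [330.7 294.3]
T red [208 184   6  14  48] [210.42 191.33]
S red [271 159  14  11  64] [276.89 163.19]
T red [208 187   1   8   8] [208.  190.5]
T red [210 187   3   2   4] [211.  187.5]
T offcut [246 142  27  21 312] [258.61 151.82]
S offcut [319 182  18  22 258] [327.2  192.36]
T bin [ 394  163   59   62 2806] [422.46 193.76]
T gauge [ 168  133   66   73 1231] [191.35 160.25]
T gauge [227 181  18  15 184] [234.85 187.37]
```

View pics/topc.png

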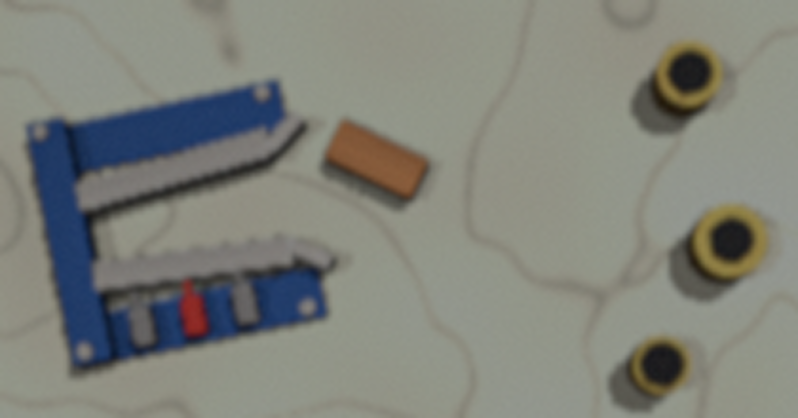

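View pics/sidec.png

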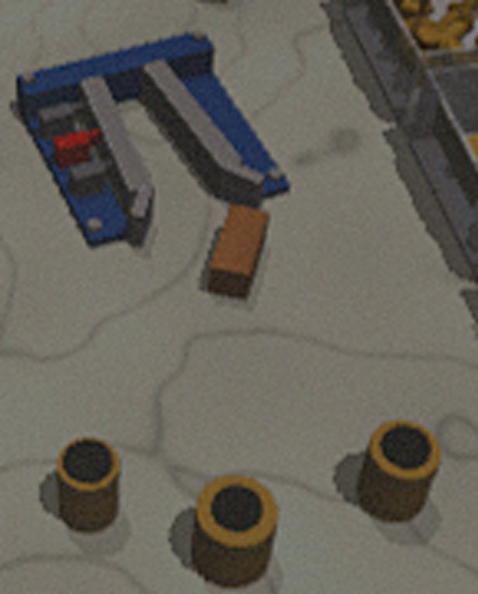

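The crops show the red flag between two grey tabs, so it marks the middle station and the 50 mm sleeve. The sleeves are clearly ranked: largest at top-view (351,174), smallest at (333,206), and the middle one at (341,130), which is the target.

Run:
```python
from h import *
np.set_printoptions(precision=4,suppress=True)
T=[(341.01,128.61),(352.05,172.73),(333.79,205.41)];S=[(377.39,255.04),(326.15,273.68),(280.93,259.38)]
for n,a,b in zip(("50","56","44"),T,S):print(n,*tri(a,b),onz("top",*a,.064))
print("offcut tri top", tri((258.61,151.3),(239/3.3+255,236/3.3+120)))
c=lambda x,y:(x/3.8+160-.4,y/3.8+110-.4)
im=cv2.imread("pics/top0.png");h=cv2.cvtColor(im,cv2.COLOR_BGR2HSV)
m=cv2.inRange(h,(5,70,60),(18,255,255));m[:135]=0;m[170:]=0;m[:,:240]=0;m[:,290:]=0
r=cv2.minAreaRect(cv2.findContours(m,0,2)[0][0]);b=cv2.boxPoints(r)
print(r);print(np.array([onz("top",*q,.034) for q in b]),onz("top",*r[0],.034))
sc={k:onz("top",*c(*p),z) for k,p,z in(("cbR",(40,132),.04),("cbL",(84,350),.04),("fR",(262,93),.01),("fL",(308,306),.01))}
print(sc)
mb=(sc["cbR"]+sc["cbL"])/2;mf=(sc["fR"]+sc["fL"])/2;print("mid",mb,mf,(mb-mf)[:2]/np.linalg.norm((mb-mf)[:2]))
for nm,p in(("g1",(142,326)),("red",(193,313)),("g2",(244,302))):print(nm,onz("top",*c(*p),.036))
for nm,p in(("jRback",(78,193)),("jRmouth",(272,143)),("jLback",(95,275)),("jLm",(298,248)),("jRtip",(303,124)),("jLtip",(335,262))):print(nm,onz("top",*c(*p),.04))
print("flag tri",tri((210.42,191.33),(276.89,163.19)))
print("tri cbscrew side", tri(c(40,132),(28/3.3+255,78/3.3+120)))
for q in((394,163),(452,165),(394,222),(450,224)):print("bin",onz("top",*q,.07))
print("bin c",onz("top",422.5,193.8,.03), "bottle",onz("top",146,261,.1))
```

```text
50 [ 0.6599 -0.1691  0.0613] 0.0017954678824256502 [ 0.6585 -0.1685  0.064 ]
56 [ 0.5319 -0.1961  0.0614] 0.001416519296549065 [ 0.5309 -0.1957  0.064 ]
44 [ 0.4401 -0.1412  0.0614] 0.0011964411082566935 [ 0.4393 -0.1409  0.064 ]
offcut tri top (array([0.6053, 0.0691, 0.0347]), np.float64(0.003197623123351015))
((258.4348449707031, 151.76345825195312), (25.60104751586914, 12.188440322875977), 25.201122283935547)
[[0.6033 0.1111 0.034 ]
 [0.6353 0.0954 0.034 ]
 [0.6016 0.0287 0.034 ]
 [0.5697 0.0445 0.034 ]] [0.6024 0.0699 0.034 ]
{'cbR': array([0.6295, 0.3253, 0.04  ]), 'cbL': array([0.462 , 0.2934, 0.04  ]), 'fR': array([0.6614, 0.1582, 0.01  ]), 'fL': array([0.494 , 0.1255, 0.01  ])}
mid [0.5458 0.3093 0.04  ] [0.5777 0.1419 0.01  ] [-0.1873  0.9823]
g1 [0.4795 0.2499 0.036 ]
red [0.4884 0.211  0.036 ]
g2 [0.4959 0.1721 0.036 ]
jRback [0.5819 0.2967 0.04  ]
jRmouth [0.6167 0.1484 0.04  ]
jLback [0.5188 0.2845 0.04  ]
jLm [0.5357 0.13   0.04  ]
jRtip [0.6307 0.1245 0.04  ]
jLtip [0.5243 0.1021 0.04  ]
flag tri (array([0.4914, 0.2119, 0.0284]), np.float64(0.00084896842515181))
tri cbscrew side (array([0.5474, 0.3194, 0.0356]), np.float64(0.16331806774764498))
bin [ 0.555  -0.3144  0.07  ]
bin [ 0.5453 -0.4781  0.07  ]
bin [ 0.3882 -0.3077  0.07  ]
bin [ 0.3788 -0.4644  0.07  ]
bin c [ 0.4686 -0.4021  0.03  ] bottle [0.2975 0.3815 0.1   ]
```

```bash
cat > plan.py <<'E'
from h import *
def plan(way,step=36.,roll=.12):
    """way: list of (x,y,z,yaw_deg) TCP goals in m; prints rows in tool axes, mm"""
    s=env.state(); p=np.array(s["ee_pos"])*1e3
    M=R.from_rotvec(s["tcp_rot"]).as_matrix(); y=np.arctan2(M[1,1],M[0,1])
    print("at",p.round(1),"yaw",np.degrees(y).round(1),"t",s["t"])
    X,L=[],[]
    for w in way:
        g=np.array(w[:3])*1e3; gy=np.radians(w[3])
        dy=(gy-y+np.pi)%(2*np.pi)-np.pi; gy=y+dy
        n=max(1,int(np.ceil(max(np.abs(g-p).max()/step,np.linalg.norm(g-p)/40,abs(dy)/roll))))
        p0,y0=p.copy(),y
        for i in range(1,n+1):
            q=p0+(g-p0)*i/n; qy=y0+(gy-y0)*i/n
            ty=np.array([np.cos(y),np.sin(y),0]); tz=np.array([0,0,-1.]); tx=np.cross(ty,tz)
            d=np.round([tx@(q-p),ty@(q-p),tz@(q-p)],0); r=round(-(qy-y),2)
            p=p+d[0]*tx+d[1]*ty+d[2]*tz; y-=r
            X.append([int(v) for v in d]);L.append(float(r))
    for i in range(0,len(X),8):print(X[i:i+8],L[i:i+8])
E
python3 -c "
from plan import *
plan([(.6025,.070,.13,-26.7),(.6025,.070,.030,-26.7)])"
```

```text
at [247.8 490.6 252.3] yaw 63.2 t 0.1
[[-34, -14, 8], [-35, -11, 8], [-36, -7, 8], [-36, -4, 9], [-37, 1, 8], [-36, 4, 8], [-36, 9, 8], [-35, 11, 8]] [0.1, 0.11, 0.1, 0.11, 0.1, 0.11, 0.1, 0.11]
[[-33, 16, 8], [-32, 19, 9], [-29, 22, 8], [-27, 25, 8], [-24, 27, 8], [-21, 30, 8], [-18, 32, 8], [0, 0, 33]] [0.1, 0.11, 0.1, 0.11, 0.1, 0.1, 0.11, -0.0]
[[0, 0, 34], [0, 0, 33]] [-0.0, -0.0]
```

carry_out([
  [-34,-14,8],
  [-35,-11,8],
  [-36,-7,8],
  [-36,-4,9],
  [-37,1,8],
  [-36,4,8],
  [-36,9,8],
  [-35,11,8],
], roll=[0.1,0.11,0.1,0.11,0.1,0.11,0.1,0.11], jaw=[0.2,0.2,0.2,0.2,0.2,0.2,0.2,0.2], newtons=30)

```text
t: 0.77
ee_pos: [0.4375, 0.2648, 0.1875]
tcp_rot: [-1.917, -2.489, 0.001]
wrist_force: [0.1, 0.5, 0.1]
opening: 0.799
grasp_force: 0.0
```

carry_out([
  [-33,16,8],
  [-32,19,9],
  [-29,22,8],
  [-27,25,8],
  [-24,27,8],
  [-21,30,8],
  [-18,32,8],
  [0,0,0],
], roll=[0.1,0.11,0.1,0.11,0.1,0.1,0.11,0], jaw=[0.2,0.2,0.2,0.2,0.2,0.2,0.2,0.2])

```text
t: 1.43
ee_pos: [0.6043, 0.0646, 0.1279]
tcp_rot: [2.682, 1.634, -0.006]
wrist_force: [0.7, 1.3, -0.1]
opening: 0.8
grasp_force: 0.0
```

```bash
python3 -c "
from plan import *
plan([(.6025,.070,.030,-26.7)]);print(env.state()['opening'])"
```

```text
at [604.3  64.6 127.9] yaw -27.3 t 1.4333
[[1, -1, 33], [2, -2, 32], [1, -1, 33]] [-0.0, -0.01, -0.0]
0.8001094104884336
```

carry_out([
  [0,0,33],
  [1,0,33],
  [1,0,30],
  [0,0,0],
  [0,0,0],
  [0,0,0],
  [0,0,0],
  [0,0,0],
], roll=[0,0,0,0,0,0,0,0], jaw=[0.2,0.2,0.2,0.2,1,1,1,1])

```text
t: 2.1
ee_pos: [0.6052, 0.0724, 0.0386]
tcp_rot: [2.672, 1.646, 0.008]
wrist_force: [-0.1, 0.0, 0.1]
opening: 0.39
grasp_force: 30.2
```

carry_out([
  [0,0,0],
  [0,0,0],
], roll=[0,0], jaw=[1,1])

```text
t: 2.27
ee_pos: [0.6052, 0.0724, 0.0385]
tcp_rot: [2.673, 1.646, 0.008]
wrist_force: [-0.0, 0.6, 6.1]
opening: 0.39
grasp_force: 31.1
```

```bash
python3 -c "
from plan import *
s=env.state();x,y,z=s['ee_pos'];print(s['opening'],s['grasp_force'])
plan([(x,y,.17,-26.7),(.468,-.385,.17,-26.7),(.468,-.385,.105,-26.7)])"
```

```text
0.39043743976269485 31.08255386352539
at [605.2  72.4  38.5] yaw -26.7 t 2.2667
[[0, 0, -33], [0, 0, -33], [0, 0, -33], [0, 0, -32], [-36, 6, 0], [-36, 7, 0], [-36, 6, 0], [-37, 7, 0]] [-0.0, -0.0, -0.0, -0.0, -0.0, -0.0, -0.0, -0.0]
[[-36, 6, 0], [-36, 6, 0], [-36, 7, 0], [-36, 6, 0], [-36, 7, 0], [-37, 6, 0], [-36, 7, 0], [-36, 6, 0]] [-0.0, -0.0, -0.0, -0.0, -0.0, -0.0, -0.0, -0.0]
[[-36, 6, 0], [0, 0, 32], [0, 0, 33]] [-0.0, -0.0, -0.0]
```

carry_out([
  [0,0,-33],
  [0,0,-33],
  [0,0,-33],
  [0,0,-32],
  [-36,6,0],
  [-36,7,0],
  [-36,6,0],
  [-37,7,0],
], roll=[0,0,0,0,0,0,0,0], jaw=[1,1,1,1,1,1,1,1])

```text
t: 2.93
ee_pos: [0.5605, -0.0699, 0.1671]
tcp_rot: [2.673, 1.649, 0.001]
wrist_force: [-0.4, -0.1, -1.3]
opening: 0.39
grasp_force: 30.3
```

carry_out([
  [-36,6,0],
  [-36,6,0],
  [-36,7,0],
  [-36,6,0],
  [-36,7,0],
  [-37,6,0],
  [-36,7,0],
  [-36,6,0],
], roll=[0,0,0,0,0,0,0,0], jaw=[1,1,1,1,1,1,1,1])

```text
t: 3.6
ee_pos: [0.4757, -0.3517, 0.1667]
tcp_rot: [2.675, 1.647, 0.001]
wrist_force: [0.5, -0.5, -0.6]
opening: 0.393
grasp_force: 30.3
```

carry_out([
  [-36,6,0],
  [0,0,0],
  [0,0,0],
], roll=[0,0,0], jaw=[1,1,1])

```text
t: 3.85
ee_pos: [0.4647, -0.3865, 0.1662]
tcp_rot: [-2.678, -1.642, -0.0]
wrist_force: [0.1, 0.1, -1.1]
opening: 0.394
grasp_force: 30.3
```

```bash
python3 -c "
from plan import *
plan([(.467,-.390,.065,-26.7)]);s=env.state();print(s['joints'],s['joint_vel'],s['grasp_force'])"
```

```text
at [ 464.7 -386.5  166.2] yaw -27.0 t 3.85
[[-1, 1, 34], [0, 1, 33], [-1, 2, 34]] [-0.0, -0.0, -0.0]
[-7.87821991e-01  2.38997510e-01  1.37021471e+00  3.63917216e-04
  1.53274852e+00 -3.17190871e-01] [ 0.0510127  -0.01978237  0.02238867  0.0182319   0.00628386  0.00547785] 30.293367505073547
```

carry_out([
  [0,0,33],
  [0,0,33],
  [0,0,33],
  [0,0,0],
  [0,0,0],
  [0,0,0],
  [0,0,0],
  [0,0,0],
], roll=[0,0,0,0,0,0,0,0], jaw=[1,1,1,1,0.4,0.4,0.4,0.4])

```text
t: 4.52
ee_pos: [0.4674, -0.386, 0.0708]
tcp_rot: [2.67, 1.645, 0.002]
wrist_force: [0.7, 0.6, -0.1]
opening: 0.603
grasp_force: 0.0
```

```bash
python3 -c "
from plan import *
s=env.state();x,y,z=s['ee_pos']
plan([(x,y,.165,-27),(.66,-.169,.165,-79.2)])"
```

```text
at [ 467.4 -386.    70.8] yaw -26.7 t 4.5167
[[0, 0, -31], [0, 0, -32], [0, 0, -31], [35, 9, 0], [36, 6, 0], [36, 1, 0], [36, -3, 0], [36, -7, 0]] [0.0, 0.0, 0.0, 0.11, 0.12, 0.11, 0.12, 0.11]
[[34, -11, 0], [33, -16, 0], [31, -18, 0]] [0.12, 0.11, 0.12]
```

Lift up and look after reaching a point above the sleeve.

carry_out([
  [0,0,-31],
  [0,0,-32],
  [0,0,-31],
  [35,9,0],
  [36,6,0],
  [36,1,0],
  [36,-3,0],
  [36,-7,0],
], roll=[0,0,0,0.11,0.12,0.11,0.12,0.11], jaw=[0.4,0.4,0.4,0.1,0.1,0.1,0.1,0.1], newtons=20)

```text
t: 5.18
ee_pos: [0.5881, -0.2487, 0.164]
tcp_rot: [3.03, 0.818, 0.005]
wrist_force: [0.4, 0.0, 1.3]
opening: 0.899
grasp_force: 0.0
```

carry_out([
  [34,-11,0],
  [33,-16,0],
  [31,-18,0],
  [0,0,0],
  [0,0,0],
], roll=[0.12,0.11,0.12,0,0], jaw=[0.1,0.1,0.1,0.1,0.1])

```text
t: 5.6
ee_pos: [0.6597, -0.1666, 0.1629]
tcp_rot: [3.126, 0.295, 0.004]
wrist_force: [-0.1, -0.6, -0.5]
opening: 0.896
grasp_force: 0.0
```

```bash
python3 -c "
from plan import *
plan([(.6595,-.169,.08,-79.2),(.6595,-.169,.045,-79.2)]);s=env.state();print(s['joints'],s['opening'])
a=env.get_image('side');b=env.get_image('top')
cv2.imwrite('pics/p2.png',np.vstack([cv2.resize(a[220:],(560,200)),b[100:350]]))"
```

```text
at [ 659.7 -166.6  162.9] yaw -79.2 t 5.6
[[0, 1, 28], [0, 1, 27], [-1, 0, 28], [0, 0, 35]] [-0.0, -0.0, -0.0, -0.0]
[-3.30625449e-01  4.05748073e-01  1.16247406e+00 -1.02027434e-04
  1.57063193e+00  1.05191957e+00] 0.8964122924632052
```

View pics/p2.png

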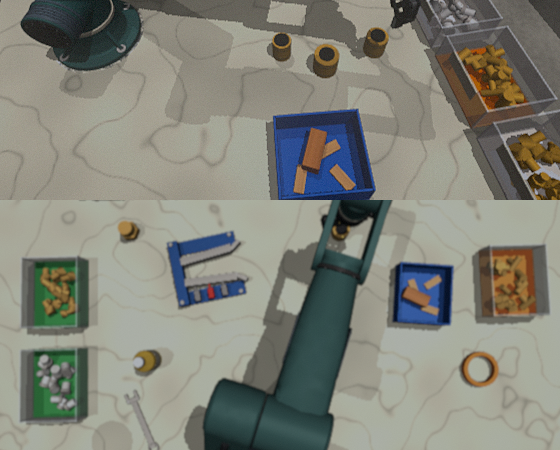

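The offcut lies in the blue bin, at (415,298) in the lower top-view panel. The gripper is over the 50 mm sleeve, and the throat is clear.

carry_out([
  [0,1,28],
  [0,1,27],
  [0,0,28],
  [0,0,34],
  [0,0,0],
  [0,0,0],
  [0,0,0],
  [0,0,0],
], roll=[0,0,0,0,0,0,0,0], jaw=[0.1,0.1,0.1,0.1,0.1,0.6,0.6,0.6])

```text
t: 6.37
ee_pos: [0.6601, -0.1714, 0.0479]
tcp_rot: [3.126, 0.287, 0.008]
wrist_force: [0.1, 0.2, -2.5]
opening: 0.578
grasp_force: 22.2
```

carry_out([
  [0,0,0],
  [0,0,0],
  [0,0,0],
], roll=[0,0,0], jaw=[0.6,0.6,0.6])

```text
t: 6.62
ee_pos: [0.6601, -0.1713, 0.0476]
tcp_rot: [3.126, 0.288, 0.007]
wrist_force: [-1.5, -0.7, 5.8]
opening: 0.577
grasp_force: 23.2
```

```bash
python3 -c "
from plan import *
s=env.state();x,y,z=s['ee_pos'];print(z)
O=np.array([.562,.2255]);g=np.array([-.187,.982])
f=lambda d:(*(O+g*d),z,-79.2)
plan([f(-.16),f(-.09)],step=20);print(s['opening']*85,s['grasp_force'])"
```

```text
0.04756283475907892
at [ 660.1 -171.3   47.6] yaw -79.5 t 6.6167
[[-2, -21, 0], [-2, -20, 0], [-2, -21, 0], [-2, -21, 0], [-2, -20, 0], [-2, -21, 0], [-2, -21, 0], [-2, -20, 0]] [-0.0, -0.0, -0.0, -0.0, -0.0, -0.0, -0.0, -0.0]
[[-1, -21, 0], [-2, -21, 0], [-2, -20, 0], [-2, -21, 0], [0, -18, 0], [0, -17, 0], [0, -18, 0], [-1, -17, 0]] [-0.0, -0.0, -0.0, -0.0, -0.0, -0.0, -0.0, -0.0]
49.06471553013577 23.200682401657104
```

carry_out([
  [-2,-21,0],
  [-2,-20,0],
  [-2,-21,0],
  [-2,-21,0],
  [-2,-20,0],
  [-2,-21,0],
  [-2,-21,0],
  [-2,-20,0],
], roll=[0,0,0,0,0,0,0,0], jaw=[0.6,0.6,0.6,0.6,0.6,0.6,0.6,0.6])

```text
t: 7.28
ee_pos: [0.6151, -0.0122, 0.0476]
tcp_rot: [3.123, 0.288, 0.011]
wrist_force: [2.6, -4.9, 6.0]
opening: 0.577
grasp_force: 23.2
```

carry_out([
  [-1,-21,0],
  [-2,-21,0],
  [-2,-20,0],
  [0,-10,0],
  [0,0,0],
  [0,0,0],
], roll=[0,0,0,0,0,0], jaw=[0.6,0.6,0.6,0.6,0.6,0.6])

```text
t: 7.78
ee_pos: [0.5963, 0.0604, 0.0475]
tcp_rot: [-3.127, -0.291, -0.009]
wrist_force: [-2.0, 2.0, 7.3]
opening: 0.579
grasp_force: 23.4
```

```bash
python3 -c "
from plan import *
s=env.state();x,y,z=s['ee_pos'];print(z,s['wrist_force'],s['opening'],s['grasp_force'])
O=np.array([.562,.2255]);g=np.array([-.187,.982])
f=lambda d:(*(O+g*d),z,-79.2)
e=np.array([x,y])-O;print('along',e@g,'lat',e@[-.982,-.187])
plan([f(-.12),f(-.08)],step=20)
t=env.get_image('top');cv2.imwrite('pics/full3.png',t);a=env.get_image('side');cv2.imwrite('pics/full3s.png',a)
cv2.imwrite('pics/p3.png',np.hstack([cv2.resize(t[110:220,160:290],None,fx=3,fy=3,interpolation=2),cv2.resize(a[125:235,250:370],None,fx=3,fy=3,interpolation=2)]))"
```

```text
0.04752931661566062 [-2.01894946  1.97229013  7.28003248] 0.5786103720311588 23.36636781692505
along -0.1685213372769881 lat -0.002770371982591372
at [596.3  60.4  47.5] yaw -79.4 t 7.7833
[[-1, -16, 0], [-1, -16, 0], [-1, -17, 0], [0, -20, 0], [0, -20, 0]] [-0.0, -0.0, -0.0, -0.0, -0.0]
```

View pics/p3.png

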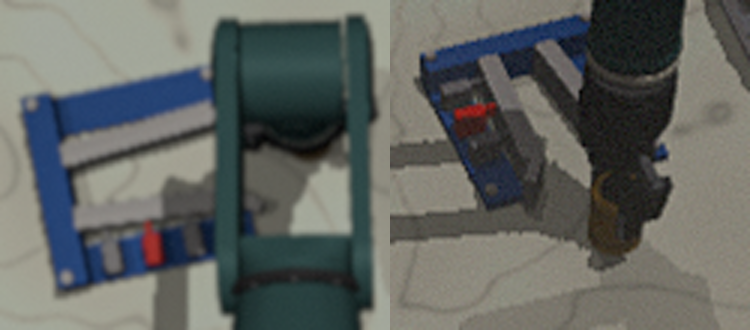

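The sleeve stands upright in the grip in front of the mouth, with the throat empty. Next I slide it in gently.

carry_out([
  [-1,-16,0],
  [-1,-16,0],
  [-1,-17,0],
  [0,-14,0],
  [0,-13,0],
  [0,-10,0],
  [0,0,0],
], roll=[0,0,0,0,0,0,0], jaw=[0.6,0.6,0.6,0.6,0.6,0.6,0.6])

```text
t: 8.47
ee_pos: [0.578, 0.1438, 0.0475]
tcp_rot: [3.127, 0.291, 0.01]
wrist_force: [0.4, 0.7, 6.2]
opening: 0.579
grasp_force: 23.3
```

```bash
cat > q.py <<'E'
from plan import *
s=env.state();x,y,z=s['ee_pos'];print(z,s['opening'],s['grasp_force'])
O=np.array([.562,.2255]);g=np.array([-.187,.982]);l=np.array([-.982,-.187])
e=np.array([x,y])-O;w=s['wrist_force'];print('along',e@g,'lat',e@l,'F along',w[:2]@g,'lat',w[:2]@l,'z',w[2])
f=lambda d:(*(O+g*d),z,-79.2)
E
python3 -c "
from q import *
plan([f(-.05)],step=10)"
```

```text
0.04749809786763568 0.5786950353950446 23.290786743164062
along -0.0831756652036786 lat -0.00045905083987813955 F along 0.574222502822553 lat -0.49865980669942633 z 6.201598449523337
at [578.  143.8  47.5] yaw -79.4 t 8.4667
[[0, -8, 0], [0, -9, 0], [0, -8, 0], [-1, -8, 0]] [-0.0, -0.0, -0.0, -0.0]
```

carry_out([
  [0,-8,0],
  [0,-9,0],
  [0,-8,0],
  [0,-8,0],
  [0,-6,0],
  [0,-4,0],
  [0,0,0],
], roll=[0,0,0,0,0,0,0], jaw=[0.6,0.6,0.6,0.6,0.6,0.6,0.6])

```text
t: 9.05
ee_pos: [0.5705, 0.1845, 0.0475]
tcp_rot: [3.126, 0.289, 0.01]
wrist_force: [0.3, -3.6, 6.3]
opening: 0.578
grasp_force: 23.3
```

```bash
python3 -c "
from q import *"
```

```text
0.047530804469106284 0.5780327851720222 23.314160406589508
along -0.04183755449589656 lat -0.0007095039242693211 F along -3.6381440837867007 lat 0.3673602580578452 z 6.345405675996508
```

carry_out([
  [0,0,0],
  [0,0,0],
  [0,0,5],
  [0,0,4],
  [0,0,0],
], roll=[0,0,0,0,0], jaw=[0.36,0.36,0.36,0.36,0.36])

```text
t: 9.47
ee_pos: [0.5668, 0.1849, 0.0334]
tcp_rot: [3.128, 0.288, -0.005]
wrist_force: [0.4, -0.5, -0.6]
opening: 0.635
grasp_force: 0.0
```

```bash
python3 -c "
from q import *"
```

```text
0.03336550584169669 0.6349547755997627 0.0
along -0.040732709122928035 lat 0.00289143033131877 F along -0.6108108681030711 lat -0.33313416582239413 z -0.5617909731505004
```

carry_out([
  [3,0,-3],
  [0,-5,0],
  [0,-6,0],
  [0,-6,0],
  [0,-6,0],
  [0,-5,0],
  [0,-3,0],
  [0,0,0],
], roll=[0,0,0,0,0,0,0,0], jaw=[0.36,0.36,0.36,0.36,0.36,0.36,0.36,0.36])

```text
t: 10.13
ee_pos: [0.5649, 0.217, 0.0382]
tcp_rot: [-3.128, -0.29, 0.001]
wrist_force: [-0.2, 0.4, -1.2]
opening: 0.643
grasp_force: 0.0
```

```bash
python3 -c "
from q import *"
```

```text
0.038186147151501496 0.6427748029222469 0.002264966824441217
along -0.008868088496120608 lat -0.0012847528232376056 F along 0.46028702465536553 lat 0.07060807777460223 z -1.2307052051397065
```

carry_out([
  [0,-2,0],
  [0,-2,0],
  [0,-1,0],
  [0,-1,0],
  [0,-1,0],
  [0,-1,0],
  [0,0,0],
], roll=[0,0,0,0,0,0,0], jaw=[0.36,0.36,0.36,0.36,0.36,0.36,0.36])

```text
t: 10.72
ee_pos: [0.5637, 0.2237, 0.0383]
tcp_rot: [3.128, 0.288, -0.001]
wrist_force: [-1.8, -4.4, 0.6]
opening: 0.643
grasp_force: 2.1
```

```bash
python3 -c "
from q import *"
```

```text
0.03829425371841727 0.6426747220991713 2.084139660000801
along -0.002050808997932792 lat -0.0013567181510253565 F along -4.0119169577432 lat 2.582294731326838 z 0.5899942502332979
```

carry_out([
  [0,-1,0],
  [0,-1,0],
  [0,-1,0],
  [0,0,0],
  [0,0,0],
], roll=[0,0,0,0,0], jaw=[0.36,0.36,0.36,0.36,0.36])

```text
t: 11.13
ee_pos: [0.5632, 0.2267, 0.0383]
tcp_rot: [3.128, 0.288, -0.001]
wrist_force: [-1.4, -4.8, 0.7]
opening: 0.648
grasp_force: 2.1
```

```bash
python3 -c "
from q import *"
```

```text
0.038303471605721624 0.6482569400919638 2.130575403571129
along 0.000995522866215725 lat -0.0014379059629802697 F along -4.4057616256232555 lat 2.3044908801358126 z 0.7166930266224429
```

carry_out([
  [0,-1,0],
  [0,-1,0],
  [0,-1,0],
  [0,0,0],
  [0,0,0],
], roll=[0,0,0,0,0], jaw=[0.36,0.36,0.36,0.36,0.36])

```text
t: 11.55
ee_pos: [0.5628, 0.2295, 0.0383]
tcp_rot: [3.128, 0.288, -0.0]
wrist_force: [-2.6, -5.7, 0.2]
opening: 0.638
grasp_force: 2.5
```

```bash
python3 -c "
from q import *"
```

```text
0.038339985489718675 0.6377428132496701 2.4895472824573517
along 0.003741356458417292 lat -0.0014899148571770686 F along -5.071337583538528 lat 3.6511753108193346 z 0.16473204341434722
```

carry_out([
  [-2,0,0],
  [0,-1,0],
  [0,-1,0],
  [0,-1,0],
  [0,-1,0],
  [0,0,0],
  [0,0,0],
], roll=[0,0,0,0,0,0,0], jaw=[0.36,0.36,0.36,0.36,0.36,0.36,0.36])

```text
t: 12.13
ee_pos: [0.562, 0.2301, 0.0389]
tcp_rot: [3.122, 0.287, 0.005]
wrist_force: [2.3, -12.6, 1.1]
opening: 0.639
grasp_force: 6.5
```

```bash
python3 -c "
from q import *
t=env.get_image('top');a=env.get_image('side')
cv2.imwrite('pics/p4.png',np.hstack([cv2.resize(t[110:220,160:290],None,fx=3,fy=3,interpolation=2),cv2.resize(a[125:235,250:370],None,fx=3,fy=3,interpolation=2)]))"
```

```text
0.038887800345097805 0.6393381868325232 6.471955329179764
along 0.004489407736324559 lat -0.0008431115775520096 F along -12.841098004745406 lat 0.06741772924326564 z 1.1385513632142428
```

View pics/p4.png

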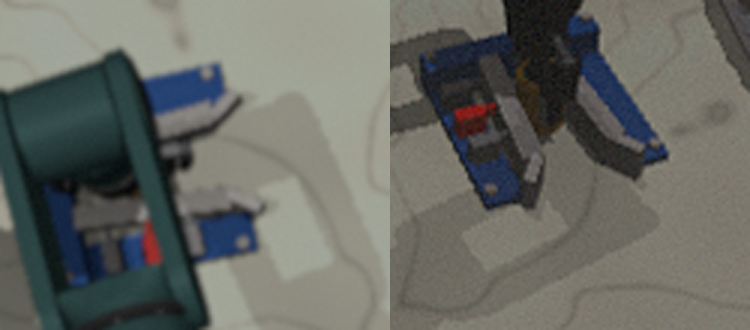

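The sleeve is in the throat beside the red flag. The push force rose to 13 N with no further motion and the lateral force is balanced, so it bites both jaws. I hold a moment, then back off and lift out.

carry_out([
  [0,0,0],
  [0,0,0],
  [0,0,0],
  [0,2,0],
  [0,2,0],
  [0,2,0],
  [0,0,0],
  [0,0,0],
], roll=[0,0,0,0,0,0,0,0], jaw=[0.36,0.36,0.36,0.36,0.36,0.36,0.2,0.2])

```text
t: 12.9
ee_pos: [0.5612, 0.2285, 0.0384]
tcp_rot: [-3.127, -0.289, -0.001]
wrist_force: [0.5, 0.0, 0.8]
opening: 0.801
grasp_force: 0.0
```

```bash
python3 -c "
from q import *"
```

```text
0.038415937671607454 0.800901114704148 0.0
along 0.003095715549378004 lat 0.0002612044121139154 F along -0.09470020334778777 lat -0.509295290887029 z 0.8077332843069222
```

Free of contact. I lift slowly first, then retreat toward the robot and clear the view.

carry_out([
  [0,0,-8],
  [0,0,-15],
  [0,0,-25],
  [0,0,-35],
  [0,0,-35],
  [0,0,-35],
  [0,0,-35],
  [0,0,-20],
], roll=[0,0,0,0,0,0,0,0], jaw=[0.2,0.2,0.2,0.2,0.2,0.2,0.2,0.2])

```text
t: 13.57
ee_pos: [0.5621, 0.2285, 0.2526]
tcp_rot: [-3.126, -0.289, -0.013]
wrist_force: [0.3, 0.3, 1.0]
opening: 0.798
grasp_force: 0.0
```

carry_out([
  [-20,30,0],
  [-20,30,0],
  [-20,30,0],
  [-20,30,0],
  [-20,30,0],
  [-20,30,0],
  [-20,30,0],
  [0,0,0],
], roll=[0,0,0,0,0,0,0,0], jaw=[0.2,0.2,0.2,0.2,0.2,0.2,0.2,0.2])

```text
t: 14.23
ee_pos: [0.4601, -0.0086, 0.2474]
tcp_rot: [3.126, 0.279, 0.001]
wrist_force: [0.5, 0.1, 1.0]
opening: 0.8
grasp_force: 0.0
```

Run:
```python
from q import *
t=env.get_image('top');a=env.get_image('side')
cv2.imwrite('pics/p5.png',np.hstack([cv2.resize(t[110:240,160:460],None,fx=1.5,fy=1.5,interpolation=2)[:195],cv2.resize(a[120:250,250:370],None,fx=1.5,fy=1.5,interpolation=2)]))
m=cv2.inRange(cv2.cvtColor(t,cv2.COLOR_BGR2HSV),(18,80,40),(35,255,255));m[:150]=0;m[195:]=0;m[:,:175]=0;m[:,240:]=0
n,l,st,c=cv2.connectedComponentsWithStats(m)
for i in range(1,n):
    if st[i,4]>20:
        p=onz('top',*c[i],.06)[:2]-O;print(st[i],c[i],'gauge',p@g,p@np.array([-.982,-.187]))
```

```text
0.2473725078625767 0.8001095441043397 0.0
along -0.21085981536878615 lat 0.14379861177779982 F along -0.014526098595159341 lat -0.4763482216322084 z 1.0142829306548706
[195 158  19  18 194] [204.40206186 166.63402062] gauge -0.0011020493576574372 0.003034825011118079
```

View pics/p5.png

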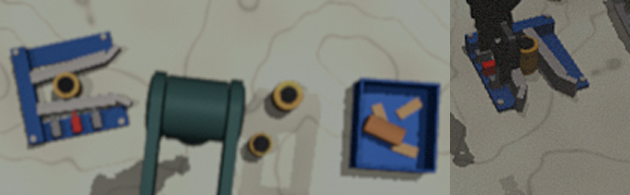

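The sleeve sits upright between both jaws at the flag, about -1 mm along the throat and 3 mm across. The other two stand untouched, the offcut is in the bin, and the arm is clear.

```bash
python3 -c "
from rig import env
print(env.close_job())"
```

```text
the job is handed in; nothing more can be done
None
```

The job is handed in (the simulator gave no verdict): the 50 mm sleeve bit the jaws and is left beside the red flag, the offcut is in the blue bin, and the other two sleeves and the bottle were not touched.

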